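Put three mixed-up display pieces back in their own trays

TASK

The three display pieces are each in the wrong tray: put the steel swivel in the round dish, the bronze belay device in the square tray, and the blue grip gauge in the long tray, lying lengthwise along it. Park a piece on the empty rubber pad to free a tray, and finish with all three lying flat, upright as they lay before, centred in their trays and the pad empty again. Leave the jar and the brush where they are.

Things in the scene. Friction and masses are not known exactly. Their poses are not given: they have to be found in the camera images.
- swivel: Steel swivel lying flat: two blocks in line, together 46 long, 32 wide and 34 high, with a collar between them and a wire-like eye at each end at half height, 101 mm long over the eyes. Origin: centre of the underside of the blocks (so the top is 34 mm above it); x runs through the two eyes, y across the 32 mm width, z up. Starts in the square tray, at any yaw.
- belay_device: Bronze-coloured tube belay device standing on its flat base: block 62 (x) by 44 (y) by 36 mm high with two upright rope slots side by side, and a thin steel wire bail sticking out 18 mm from its +x end at half height. Origin: centre of the underside of the block; z up. Grasp it across the 44 mm width (y). Starts in the long tray, turned up to 0.5 rad from it.
- grip_gauge: Blue plastic grip gauge lying flat: 106 mm long (x), 36 mm wide (y) and 32 mm high, with a forked +x end, a narrower tail (18 mm wide) at the -x end and a white dial on top of its middle, where it is 60 mm long and 36 mm wide. Origin: centre of the underside; z up. Starts in the round dish, at any yaw.
- round_dish: Round aluminium dish, fixed, 140 mm outer diameter, 130 mm inside; floor 4 mm and rim 10 mm above the bench. Origin: centre of its underside, on the bench. The swivel's place.
- square_tray: Square light wooden tray with dark rim, fixed, 126 by 126 mm outside, 116 by 116 mm inside; floor 4 mm and rim 10 mm above the bench. Origin: centre of its underside; x and y along the sides. The belay device's place.
- long_tray: Oblong light wooden tray with dark rim, fixed, 160 (x) by 104 (y) mm outside, 150 by 94 mm inside; floor 4 mm and rim 10 mm above the bench. Origin: centre of its underside; x along its length. The grip gauge's place, its x along the tray's x, either way round.
- spare_pad: Flat dark rubber pad, fixed, 140 (x) by 110 (y) mm, top 6 mm above the bench, empty at the start. Origin: centre of its underside. The free spot to park a piece in the meantime.
- grease_jar: Bystander: closed jar, 44 mm diameter, 55 mm high, standing on the bench between robot and trays; origin at the centre of its underside. Leave it.
- brush: Bystander: hand brush, 180 mm long, lying crosswise beyond the trays; x along its handle. Leave it.

How it is judged:
By the outcome, as a careful person would: the job done as asked, in the order asked, and still so for the second after the job is handed in, with the robot touching nothing.
It also fails if it takes over 106 s, if anything falls off the work surface, if the arm or the gripper's body presses on something with over 40 N, if the wrist force passes 120 N, or if a joint passes its speed limit or range.

ROBOT

A 7-joint arm with a two-finger parallel gripper is mounted at the origin on the work surface. World frame = base frame: x ahead of the robot, y to its left, z up, the work surface at z = 0. Lengths are in mm, angles in rad, forces in N, time in s.
With the tool pointing down it reaches from about 400 to 875 mm from the base axis. Payload 4.4 kg.
Tool frame: the origin (TCP) lies midway between the tips of the shut fingers; the grasp point (between the pads) lies 19 mm behind it (ctrl.pinch_z is the distance from the TCP to the grasp point, in mm); z points along the fingers, y is the line along which they close (so a half turn about z gives the same grasp; the last joint's range is limited). The gripper opens to 85 mm and grips with 20 to 120 N. Pads are 22 mm wide; open, the fingers measure 114 mm over their backs; the gripper's body (76 mm by 85 mm) begins 54 mm behind the grasp point. The pads swing forward as they close: fully open they stand 13 mm farther back than shut.
Start: joints at [-1.277, 0.628, 0.038, 1.517, -0.027, 0.996, -0.02], TCP at [228.834, 608.402, 231.313] pointing down, gripper open.
Joint ranges: [-3.06, 3.06], [-0.37, 2.12], [-1.25, 1.32], [0.18, 2.47], [-1.1, 4.24], [0.23, 1.98], [-2.94, 2.94]. Speed limits (rad/s): [2.57, 2.57, 3.14, 3.14, 3.14, 3.14, 3.14].

INTERFACE

Orientations are given as [roll, pitch, yaw] about the fixed x, y, z axes, in that order (R = Rz(yaw) Ry(pitch) Rx(roll)).
In Python, from cell import read_state, cams, order, ctrl gives the robot as it stands.
- The arm moves only by the tool move_arm, never from a script. Its argument "targets" is text: rows parted by semicolons, each of 7 numbers parted by spaces: the gripper's target within -1 to 1 (fully open at 1, half-way at 0, shut at -1), then the shift along the tool's x, y, z in cm, then the turn, a rotation vector about the tool's x, y, z in degrees. A call has 1 to 5 rows; each row shifts and turns the commanded pose from where the row before left it, along the tool's axes as they then stand; what a row does not reach is not made up. A row lasts 1/12 s, in which the tool goes at most 41.7 mm and 7.16 degrees, less where a joint would pass 70% of its speed; a pose out of reach is approached as far as the arm can. A call with a gripper value outside its range is refused whole. The fingers move at their own pace and stop on an object; the grip force is fixed at half the most. Time passes only in rows, so rows that do not move let the fingers close. It gives the time, the measured TCP pose, the force, the opening and the grip force at its end, in the units of the state.
- read_state(): the state, without advancing time (a new reading comes with each control period).
- cams.get_image(name): name is "side" or "top" or "wrist"; returns a dict with "color" (400x640x3 uint8, red, green, blue), "fovy" (degrees; the focal length in pixels is half the picture's height over the tangent of half this angle, whatever the lens; pixels are square), "cx", "cy" (the principal point, pixels), "rvec" (rotation vector, rad) and "tvec" (3), from world to camera coordinates, as OpenCV has them. Camera axes: x right, y down, z forward; pixel columns grow to the right and rows downward; lengths in mm; the calibration is good to about 2 mm. A picture is of the moment at which its call begins. There is no depth.
- order.finish_job(): hands the job in; it is judged then, once.
The state is a dict: "clock": time; "qpos": joint angles; "qd": joint speeds; "tau": joint torques, N m; "eef_pos": TCP position; "tool_rot": TCP orientation; "force": force on the tool from outside, world axes, zero at the start; "torque": the same for the moment, N m; "width": finger opening in mm; "gripper_force": force on a finger pad.
Only numpy, scipy, OpenCV 4.12 (cv2) and the standard library are available. Lean on these libraries where they do the work, as an engineer would, in place of code of your own. Each camera call takes 0.05 s, during which the arm holds its last target. There are 200 camera calls.

## Working session

There is one attempt and no reset: what is moved stays moved. The work goes in short steps, Python scripts to look and compute and a tool call to move; the robot and the scene stay as the last step left them, time stands still between calls to the robot, and variables do not carry over. Pictures are saved under pics/ and viewed, at most 14 in all, crops included, and the job is handed in when it is done.

Besides the shell and the picture viewer there is one more tool, called after "Request:" by a JSON object that holds its "api" and its "payload". move_arm: Moves the arm, as the interface text tells. Its arguments: {"type":"object","properties":{"targets":{"type":"string"}},"required":["targets"]}

```bash
mkdir -p pics; ls
cat > h.py <<'E'
import numpy as np, cv2
from cell import read_state, cams, order, ctrl
def K(im):
    f=im["color"].shape[0]/2/np.tan(np.radians(im["fovy"])/2)
    return np.array([[f,0,im["cx"]],[0,f,im["cy"]],[0,0,1.]])
def ray(im,uv,z):
    R=cv2.Rodrigues(np.array(im["rvec"],float))[0]; t=np.array(im["tvec"],float).ravel()
    uv=np.atleast_2d(np.array(uv,float))
    d=(np.linalg.inv(K(im))@np.c_[uv,np.ones(len(uv))].T).T@R
    c=-R.T@t
    return c+d*((z-c[2])/d[:,2])[:,None]
def proj(im,P):
    return cv2.projectPoints(np.array(P,float).reshape(-1,1,3),np.array(im["rvec"],float),np.array(im["tvec"],float),K(im),None)[0].reshape(-1,2)
def save(im,name): cv2.imwrite("pics/"+name,im["color"][:,:,::-1])
E
python3 - <<'E'
from h import *
s=read_state(); print(s, ctrl.pinch_z)
for n in ["top","side"]:
    im=cams.get_image(n); save(im,n+"0.png"); R=cv2.Rodrigues(np.array(im["rvec"]))[0]; print(n,im["fovy"],im["cx"],im["cy"],-R.T@np.array(im["tvec"]).ravel(),R.round(2).tolist())
E
```

```text
pics
{'clock': 0.0, 'qpos': array([-1.27677675,  0.62937923,  0.03844532,  1.51841823, -0.02701531,
        0.99631991, -0.0199746 ]), 'qd': array([ 0.00055317,  0.00031252,  0.00010144, -0.00019433, -0.00101986,
        0.00087989,  0.00160042]), 'tau': array([-3.26941590e-04, -5.63409984e+01,  1.22618381e+00, -1.93450087e+01,
        1.10376332e-02,  1.04814721e-02,  1.02264633e-05]), 'eef_pos': array([228.6067067 , 607.76277809, 230.35166083]), 'tool_rot': array([-3.13958609e+00,  1.85979284e-05,  2.78178631e+00]), 'force': array([ 0.50540672,  0.36743681, -0.47311326]), 'torque': array([ 0.00263004, -0.01297877,  0.0217754 ]), 'gripper_force': 0.0, 'width': 85.5061957630635} 18.700000000000003
top 50.23170091304226 320.61116489245654 204.21460025804106 [ 366.8915816    -7.20138404 1085.09199434] [[0.02, -1.0, 0.0], [-0.98, -0.02, -0.22], [0.22, 0.0, -0.98]]
side 53.604355601860405 323.5585465677191 201.54072532840934 [376.20075608 685.51345906 528.7503196 ] [[-0.95, -0.31, 0.01], [-0.18, 0.54, -0.82], [0.25, -0.79, -0.57]]
```

View pics/top0.png

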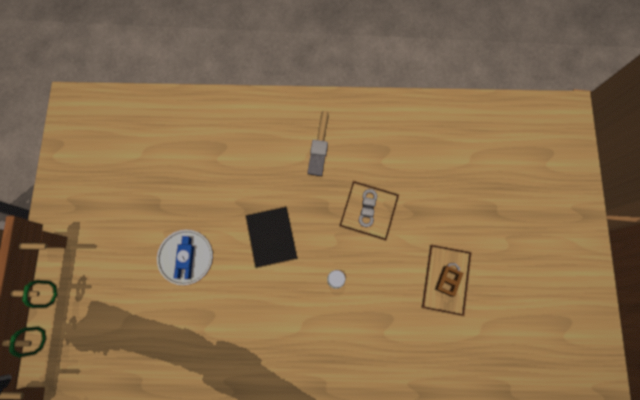

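View pics/side0.png

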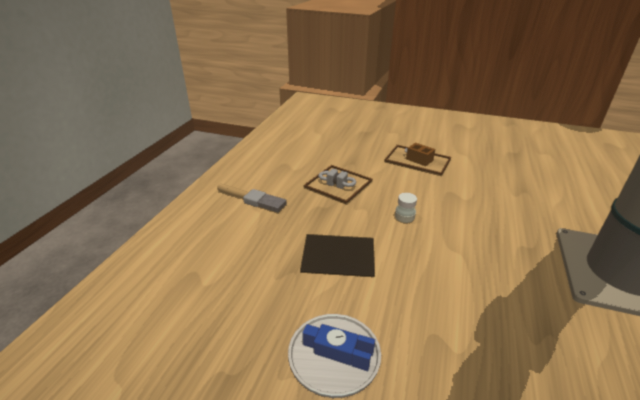

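The top view shows the dish with the blue gauge at (185,257), the empty pad at (271,237), the square tray with the swivel at (369,210), the long tray with the belay device at (447,280), the jar at (337,279) and the brush at (318,150). The side view shows the same layout.

Run:
```python
from h import *
for n in ["top","side"]:
    im=cams.get_image(n); c=im["color"]; hsv=cv2.cvtColor(c,cv2.COLOR_RGB2HSV)
    dark=((hsv[...,2]<75)).astype(np.uint8)
    rois=dict(pad=((240,200,305,275),6),sq=((335,175,405,245),10),lo=((415,240,478,320),10)) if n=="top" else dict(pad=((295,228,382,282),6),sq=((298,160,378,206),10),lo=((380,140,456,180),10))
    for k,((a,b,e,f),z) in rois.items():
        m=np.zeros_like(dark); m[b:f,a:e]=dark[b:f,a:e]
        cs,_=cv2.findContours(m,cv2.RETR_EXTERNAL,cv2.CHAIN_APPROX_NONE)
        p=max(cs,key=lambda q:cv2.contourArea(cv2.convexHull(q)))[:,0,:]
        P=ray(im,p,z)[:,:2].astype(np.float32)
        print(n,k,cv2.minAreaRect(P))
    blue=cv2.inRange(hsv,(105,120,40),(130,255,255))
    cs,_=cv2.findContours(blue,cv2.RETR_EXTERNAL,cv2.CHAIN_APPROX_NONE)
    p=max(cs,key=cv2.contourArea)[:,0,:]; P=ray(im,p,32)[:,:2].astype(np.float32)
    print(n,"gauge",cv2.minAreaRect(P))
    a,b,e,f=(152,222,220,292) if n=="top" else (280,305,390,400)
    m=np.zeros_like(dark); m[b:f,a:e]=((hsv[...,1]<75)|(blue>0))[b:f,a:e]
    cs,_=cv2.findContours(m,cv2.RETR_EXTERNAL,cv2.CHAIN_APPROX_NONE)
    p=max(cs,key=cv2.contourArea)[:,0,:]; P=ray(im,p,10)[:,:2].astype(np.float32)
    print(n,"dish",cv2.fitEllipse(P))
    if n=="top":
        o=np.hstack([cv2.resize(c[b:b+70,a:a+70],None,fx=4,fy=4,interpolation=cv2.INTER_CUBIC)for a,b in((335,175),(415,245))]+[cv2.resize(c[255:305,310:360],(280,280),interpolation=cv2.INTER_CUBIC)*0+0][:0])
        o2=cv2.resize(c[b:f,a:e],(280,280),interpolation=cv2.INTER_CUBIC)
        o=np.hstack([o[:, :280],o[:,280:],cv2.resize(c[222:292,150:220],(240,280))]); cv2.imwrite("pics/crop.png",o[:,:,::-1])
    print(n,"jar",ray(im,[(337,279)] if n=="top" else [(407,199)],55))
```

```text
top pad ((522.9780883789062, 121.0815200805664), (135.29141235351562, 105.7509536743164), 13.476088523864746)
top sq ((605.4342651367188, -125.41714477539062), (23.69095802307129, 4.161962509155273), 79.4344482421875)
top lo ((426.6927490234375, -305.1429138183594), (5.127744197845459, 58.772945404052734), 67.1871337890625)
top gauge ((464.138916015625, 328.6159362792969), (37.90968704223633, 99.2957992553711), 88.09870147705078)
top dish ((467.1402282714844, 335.4457092285156), (137.08206176757812, 138.8418731689453), 166.24468994140625)
top jar [[416.33847079 -46.84488655  55.        ]]
side pad ((522.2516479492188, 124.51980590820312), (135.63174438476562, 107.82048034667969), 13.61832046508789)
side sq ((610.4807739257812, -63.53736114501953), (5.438939571380615, 118.27325439453125), 73.44161987304688)
side lo ((431.0273132324219, -262.7022705078125), (5.2677154541015625, 70.60955810546875), 79.81822204589844)
side gauge ((464.53863525390625, 330.7140808105469), (35.06721496582031, 103.55501556396484), 89.29212951660156)
side dish ((466.8958740234375, 336.652587890625), (137.1825714111328, 139.4341278076172), 12.736406326293945)
side jar [[417.56701329 -37.17140762  55.        ]]
```

View pics/crop.png

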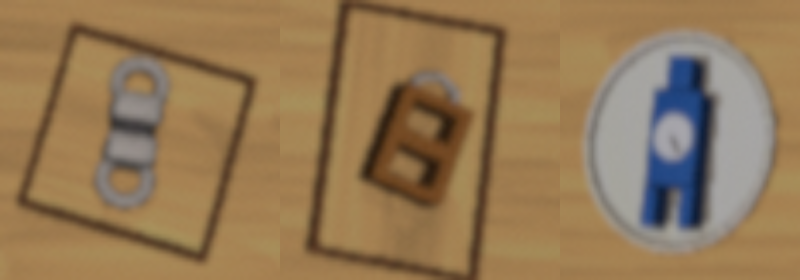

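The crops are clear. The swivel lies nearly along image-up in the square tray, the belay device is tilted with its bail up, and the gauge's fork points down (towards the robot). I'll measure the trays, swivel and belay device more finely.

```bash
cat >> h.py <<'E'
def rect(P):
    """centre, (long,short), yaw of long axis in (-90,90]"""
    P=np.asarray(P)[:,:2].astype(np.float32); b=cv2.boxPoints(cv2.minAreaRect(P)); e=[b[1]-b[0],b[2]-b[1]]
    L=[np.linalg.norm(v) for v in e]; v=e[int(np.argmax(L))]; a=np.degrees(np.arctan2(v[1],v[0])); a=(a+90)%180-90
    return b.mean(0).round(1),np.round(sorted(L)[::-1],1),round(float(a),1)
def big(m,roi=None):
    if roi: q=np.zeros_like(m); a,b,e,f=roi; q[b:f,a:e]=m[b:f,a:e]; m=q
    cs,_=cv2.findContours(m.astype(np.uint8),cv2.RETR_EXTERNAL,cv2.CHAIN_APPROX_NONE)
    return max(cs,key=lambda q:cv2.contourArea(cv2.convexHull(q)))[:,0,:]
def go(x,y,z,yaw=None):
    """tool-frame shift (cm) and turn (deg) from present pose; turn is about tool z; yaw(deg) taken mod 180"""
    s=read_state(); r=s["tool_rot"]; 
    from scipy.spatial.transform import Rotation as Ro
    R=Ro.from_euler("xyz",r).as_matrix(); y0=np.degrees(r[2])
    d=np.array([x,y,z])-s["eef_pos"]; print("tool shift cm",(R.T@d/10).round(2),"dist",np.linalg.norm(d).round(1),"eef",s["eef_pos"].round(1),"rpy",np.degrees(r).round(1))
    if yaw is not None:
        t=(yaw-y0+90)%180-90; print("turn tool z deg",round(-t,1))
        yy=np.radians(y0+t); R2=Ro.from_euler("xyz",[np.pi,0,yy]).as_matrix(); print(" shift after turn",(R2.T@d/10).round(2))
E
python3 - <<'E'
from h import *
for n in ["top","side"]:
    im=cams.get_image(n); c=im["color"]; hsv=cv2.cvtColor(c,cv2.COLOR_RGB2HSV); g=cv2.cvtColor(c,cv2.COLOR_RGB2GRAY)
    bh=cv2.morphologyEx(g,cv2.MORPH_BLACKHAT,np.ones((7,7)))>25
    R=dict(sq=(335,177,405,245),lo=(417,241,478,320)) if n=="top" else dict(sq=(300,162,376,204),lo=(382,143,454,176))
    for k in R: print(n,k,*rect(ray(im,big(bh,R[k]),10)))
    print(n,"gauge",*rect(ray(im,big(cv2.inRange(hsv,(105,120,40),(130,255,255))),32)))
    sw=hsv[...,1]<70; print(n,"swivel",*rect(ray(im,big(sw,(350,183,388,236) if n=="top" else (314,166,362,198)),21)))
    br=(cv2.inRange(hsv,(5,140,60),(22,255,190))>0)
    if n=="top": print(n,"belay",*rect(ray(im,big(br,(433,257,466,302)),40)))
go(467,331,200)
E
```

```text
top sq [ 595.7 -129.3] [129.8 127.6] -16.3
top lo [ 422.9 -320.4] [161.8 107.6] -9.8
top gauge [464.2 329. ] [99.2 38.4] -1.6
top swivel [ 599.8 -124.4] [98.7 34.9] -9.4
top belay [ 418.6 -318.4] [66.1 49.7] -22.2
side sq [ 594.3 -123.1] [139.9 134.2] 73.3
side lo [ 422.5 -313.6] [163.8 122.9] -9.3
side gauge [464.5 330.6] [103.6  35.1] -0.9
side swivel [ 600.1 -125.8] [91.4 75.2] -47.2
tool shift cm [-32.06 -17.55   3.11] dist 366.8 eef [228.7 608.2 231. ] rpy [-180.    -0.   159.4]
```

Request:
{"api": "move_arm", "payload": {"targets": "1 0 0 1 0 0 -6.5;1 0 0 1 0 0 -6.5;1 0 0 1 0 0 -6.5;1 -2.4 -2.74 0 0 0 0;1 -2.4 -2.74 0 0 0 0"}}

```text
clock: 0.72
eef_pos: [273.6, 553.3, 200.2]
tool_rot: [-3.141, -0.002, 3.128]
force: [1.9, -0.5, 0.4]
width: 85.3
gripper_force: 0.0
```

Request:
{"api": "move_arm", "payload": {"targets": "1 -2.4 -2.74 0 0 0 0;1 -2.4 -2.74 0 0 0 0;1 -2.4 -2.74 0 0 0 0;1 -2.4 -2.74 0 0 0 0;1 -2.4 -2.74 0 0 0 0"}}

```text
clock: 1.13
eef_pos: [394.0, 411.9, 201.4]
tool_rot: [3.141, 0.0, 3.122]
force: [0.4, 0.1, -0.1]
width: 85.5
gripper_force: 0.0
```

Request:
{"api": "move_arm", "payload": {"targets": "1 -2.4 -2.74 0 0 0 0;1 -2.4 -2.74 0 0 0 0;1 -2.4 -2.74 0 0 0 0;1 0 0 0 0 0 0;1 0 0 0 0 0 0"}}

```text
clock: 1.55
eef_pos: [465.5, 327.0, 201.3]
tool_rot: [-3.141, 0.001, 3.116]
force: [-0.1, 1.1, -1.1]
width: 85.4
gripper_force: 0.0
```

Run:
```python
from h import *
go(464,329,60,179)
im=cams.get_image("wrist"); save(im,"w1.png"); c=im["color"]; hsv=cv2.cvtColor(c,cv2.COLOR_RGB2HSV)
m=cv2.inRange(hsv,(105,120,40),(130,255,255)); print(rect(ray(im,big(m),36)))
R=cv2.Rodrigues(np.array(im["rvec"]))[0]; print(-R.T@np.array(im["tvec"]).ravel(),R.round(2).tolist(),im["fovy"])
print(proj(im,[[464,329,36],[467,336,10]]))
```

```text
tool shift cm [ 0.16  0.21 14.13] dist 141.3 eef [465.5 327.  201.3] rpy [-179.9    0.   178.5]
turn tool z deg -0.5
 shift after turn [ 0.15  0.2  14.13]
(array([452. , 330.6], dtype=float32), array([78.9, 33.2], dtype=float32), -1.5)
[383.10946676 329.82279113 343.81667308] [[0.03, 1.0, -0.0], [0.95, -0.02, 0.32], [0.32, -0.01, -0.95]] 69.72537800806278
[[323.28717911 178.6251336 ]
 [329.12620113 175.37040285]]
```

View pics/w1.png

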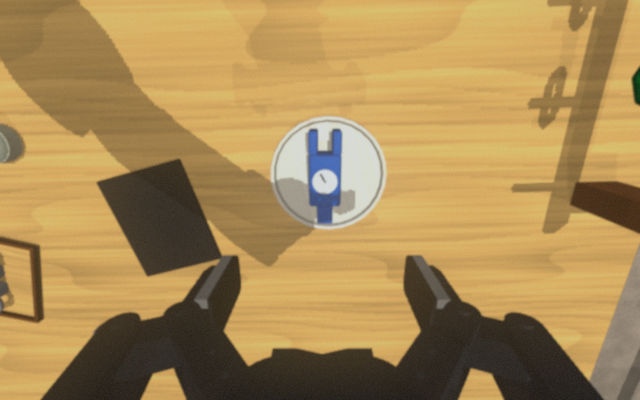

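The wrist view shows the gauge upright in the image at column 324, rows 129–223, with its dial at (324,181). This agrees with the estimate of (465,330). Descending now.

Request:
{"api": "move_arm", "payload": {"targets": "1 0 0.3 4 0 0 0;1 0 0 4 0 0 0;1 0 0 4 0 0 0;1 0 0 4 0 0 0;1 0 0 2 0 0 0"}}

```text
clock: 2.02
eef_pos: [459.7, 333.4, 17.2]
tool_rot: [-3.139, -0.005, 3.125]
force: [0.4, -0.2, -0.0]
width: 85.7
gripper_force: 0.0
```

Request:
{"api": "move_arm", "payload": {"targets": "1 0 0 1.6 0 0 0;-1 0 0 0 0 0 0;-1 0 0 0 0 0 0;-1 0 0 0 0 0 0;-1 0 0 0 0 0 0"}}

```text
clock: 2.43
eef_pos: [464.0, 333.8, 6.8]
tool_rot: [3.14, 0.002, 3.123]
force: [0.0, -0.4, 1.7]
width: 38.8
gripper_force: 0.7
```

Request:
{"api": "move_arm", "payload": {"targets": "-1 0 0 0 0 0 0;-1 0 0 0 0 0 0;-1 0 0 0 0 0 0;-1 0 0 0 0 0 0;-1 0 0 0 0 0 0"}}

```text
clock: 2.85
eef_pos: [464.4, 333.8, 7.1]
tool_rot: [3.139, 0.002, 3.122]
force: [-0.7, 0.2, 7.7]
width: 35.4
gripper_force: 61.6
```

Request:
{"api": "move_arm", "payload": {"targets": "-1 0 0 -1 0 0 0;-1 0 0 -2 0 0 0;-1 0 0 -3 0 0 0;-1 0 0 -2 0 0 0;-1 -0.4 -1.4 0 0 0 0"}}

```text
clock: 3.27
eef_pos: [468.7, 324.0, 90.4]
tool_rot: [3.133, 0.007, 3.126]
force: [0.4, 1.5, -1.0]
width: 35.0
gripper_force: 60.6
```

Request:
{"api": "move_arm", "payload": {"targets": "-1 -0.9 -3 0 0 0 0;-1 -1 -3.5 0 0 0 0;-1 -1 -3.5 0 0 0 0;-1 -1 -3.5 0 0 0 0;-1 -0.9 -3 0 0 0 0"}}

```text
clock: 3.68
eef_pos: [512.4, 149.9, 86.2]
tool_rot: [-3.141, 0.001, 3.121]
force: [1.0, 0.2, -1.5]
width: 35.1
gripper_force: 60.6
```

Request:
{"api": "move_arm", "payload": {"targets": "-1 -0.6 -2.1 0 0 0 0;-1 -0.3 -1 0 0 0 0;-1 0 0 0 0 0 0;-1 0 0 0 0 0 0;-1 0 0 0 0 0 0"}}

```text
clock: 4.1
eef_pos: [520.0, 124.2, 85.6]
tool_rot: [3.14, 0.0, 3.125]
force: [-0.4, 0.9, -1.2]
width: 35.0
gripper_force: 60.6
```

Run:
```python
from h import *
go(522.5,122.8,9.5)
print(read_state()["width"],read_state()["gripper_force"])
im=cams.get_image("side"); save(im,"s2.png")
```

```text
tool shift cm [-0.25 -0.15  7.61] dist 76.1 eef [520.  124.2  85.6] rpy [179.9   0.  179. ]
35.041734036837866 60.59512138366699
```

View pics/s2.png

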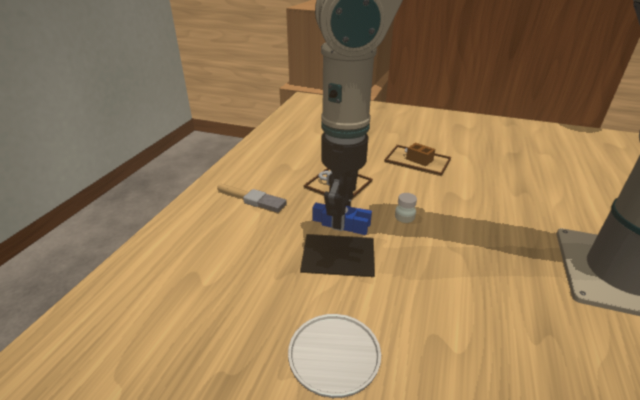

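The gauge is held level over the pad, and the dish is empty at (335,354). Lowering.

Request:
{"api": "move_arm", "payload": {"targets": "-1 -0.2 -0.1 3 0 0 0;-1 0 0 2.5 0 0 0;-1 0 0 1.2 0 0 0;-1 0 0 0.6 0 0 0;-1 0 0 0 0 0 0"}}

```text
clock: 4.57
eef_pos: [521.3, 121.6, 11.2]
tool_rot: [-3.141, -0.002, 3.124]
force: [0.4, 0.0, -0.4]
width: 35.0
gripper_force: 60.6
```

Request:
{"api": "move_arm", "payload": {"targets": "-1 0 0 0 0 0 0;-1 0 0 0 0 0 0"}}

```text
clock: 4.73
eef_pos: [523.1, 121.2, 13.3]
tool_rot: [3.141, 0.002, 3.123]
force: [-0.1, 0.3, -0.5]
width: 35.2
gripper_force: 60.6
```

Request:
{"api": "move_arm", "payload": {"targets": "-1 0 0 0.2 0 0 0;-1 0 0 0.2 0 0 0;-1 0 0 0 0 0 0;-1 0 0 0 0 0 0;-1 0 0 0 0 0 0"}}

```text
clock: 5.15
eef_pos: [523.1, 120.8, 9.0]
tool_rot: [3.141, 0.002, 3.122]
force: [0.8, -0.2, 5.6]
width: 35.3
gripper_force: 61.3
```

Request:
{"api": "move_arm", "payload": {"targets": "1 0 0 0 0 0 0;1 0 0 0 0 0 0;1 0 0 0 0 0 0;1 0 0 0 0 0 0;1 0 0 -1 0 0 0"}}

```text
clock: 5.57
eef_pos: [521.0, 120.2, 17.1]
tool_rot: [-3.141, -0.003, 3.122]
force: [0.4, 0.4, -0.1]
width: 85.2
gripper_force: 0.0
```

Request:
{"api": "move_arm", "payload": {"targets": "1 0 0 -3 0 0 0;1 0 0 -4 0 0 0;1 0 0 -4 0 0 4.2;1 0 0 -4 0 0 4.2;1 0 0 -3 0 0 0"}}

```text
clock: 5.98
eef_pos: [522.9, 120.9, 202.2]
tool_rot: [3.14, 0.003, 2.972]
force: [0.4, 0.2, -1.0]
width: 85.6
gripper_force: 0.0
```

Request:
{"api": "move_arm", "payload": {"targets": "1 -1.66 -3.3 0 0 0 0;1 -1.66 -3.3 0 0 0 0;1 -1.66 -3.3 0 0 0 0;1 -1.66 -3.3 0 0 0 0;1 -1.66 -3.3 0 0 0 0"}}

```text
clock: 6.4
eef_pos: [577.0, -57.5, 199.2]
tool_rot: [3.141, 0.001, 2.976]
force: [0.8, -0.3, 1.4]
width: 85.8
gripper_force: 0.0
```

Request:
{"api": "move_arm", "payload": {"targets": "1 -1.66 -3.3 0 0 0 0;1 -1.66 -3.3 0 0 0 0;1 0 0 0 0 0 0;1 0 0 0 0 0 0;1 0 0 0 0 0 0"}}

```text
clock: 6.82
eef_pos: [598.3, -125.7, 198.5]
tool_rot: [3.141, -0.001, 2.975]
force: [0.6, -0.0, -0.3]
width: 85.0
gripper_force: 0.0
```

Run:
```python
from h import *
go(600,-125,60,170.6)
im=cams.get_image("wrist"); save(im,"w2.png"); c=im["color"]; hsv=cv2.cvtColor(c,cv2.COLOR_RGB2HSV)
print(proj(im,[[600,-125,38],[600,-125,21],[595,-126,4]]))
```

```text
tool shift cm [-0.16  0.08 13.85] dist 138.5 eef [ 598.3 -125.7  198.5] rpy [179.9  -0.  170.5]
turn tool z deg -0.1
 shift after turn [-0.15  0.1  13.85]
[[322.08822736 182.72966889]
 [322.06483451 178.78257703]
 [320.53330345 171.33748506]]
```

View pics/w2.png

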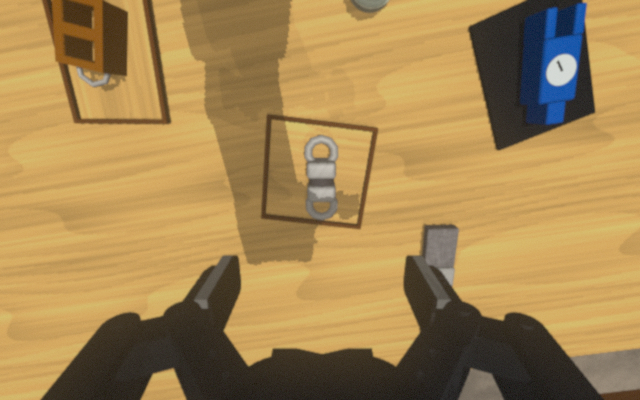

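The gauge lies flat on the pad at (555,65). The swivel is upright in the image with its collar at (321,182), matching the prediction of (322,183). The square tray's corners are (268,115), (377,129), (360,227) and (262,216). Descending.

Request:
{"api": "move_arm", "payload": {"targets": "1 -0.1 0 4 0 0 0;1 0 0 4 0 0 0;1 0 0 4 0 0 0;1 0 0 4 0 0 0;1 0 0 2 0 0 0"}}

```text
clock: 7.28
eef_pos: [596.8, -123.5, 14.3]
tool_rot: [3.14, -0.006, 2.979]
force: [-0.2, 0.1, -0.4]
width: 85.5
gripper_force: 0.0
```

Request:
{"api": "move_arm", "payload": {"targets": "1 0 0 1.3 0 0 0;-1 0 0 0 0 0 0;-1 0 0 0 0 0 0;-1 0 0 0 0 0 0;-1 0 0 0 0 0 0"}}

```text
clock: 7.7
eef_pos: [601.4, -126.6, 7.4]
tool_rot: [3.142, 0.004, 2.976]
force: [-0.1, -0.5, 0.3]
width: 38.5
gripper_force: 0.0
```

Request:
{"api": "move_arm", "payload": {"targets": "-1 0 0 0 0 0 0;-1 0 0 0 0 0 0;-1 0 0 0 0 0 0;-1 0 0 0 0 0 0;-1 0 0 0 0 0 0"}}

```text
clock: 8.12
eef_pos: [601.4, -126.8, 7.5]
tool_rot: [3.141, 0.004, 2.975]
force: [-1.2, 0.6, 5.9]
width: 31.3
gripper_force: 59.9
```

Run:
```python
from h import *
import h
go(467,336,9)
im=cams.get_image("wrist")
# first-order: tray centre from earlier wrist picture corners, needs that pose: reconstruct by relative camera mount
from scipy.spatial.transform import Rotation as Ro
s=read_state(); 
Rt=Ro.from_euler("xyz",s["tool_rot"]).as_matrix(); Rc=cv2.Rodrigues(np.array(im["rvec"]))[0]; t=np.array(im["tvec"]).ravel()
Rct=Rc@Rt; tct=Rc@s["eef_pos"]+t   # tool->cam
def at(eef,rot):
    R=Ro.from_euler("xyz",rot).as_matrix(); Rn=Rct@R.T; j=dict(im); j["rvec"]=cv2.Rodrigues(Rn)[0]; j["tvec"]=tct-Rn@np.array(eef); return j
j=at([598.3,-125.7,198.5],[3.141,-.001,2.975])
P=ray(j,[(268,115),(377,129),(360,227),(262,216)],10); print(P.round(1),P.mean(0), rect(P))
```

```text
tool shift cm [20.91 43.42 -0.22] dist 481.9 eef [ 601.4 -126.8    7.5] rpy [180.    0.2 170.5]
[[ 520.9 -172.5   10. ]
 [ 556.1  -55.    10. ]
 [ 672.4  -88.8   10. ]
 [ 637.4 -207.    10. ]] [ 596.69719991 -130.81844376   10.        ] (array([ 596.7, -130.6], dtype=float32), array([123.3, 121.4], dtype=float32), 73.5)
```

Request:
{"api": "move_arm", "payload": {"targets": "-1 0 0 -1 0 0 0;-1 0 0 -2 0 0 0;-1 0 0 -4 0 0 0;-1 0 0 -4 0 0 0;-1 0 0 -2 0 0 0"}}

```text
clock: 8.58
eef_pos: [602.0, -127.1, 140.9]
tool_rot: [-3.142, 0.007, 2.975]
force: [0.7, -0.5, -0.2]
width: 31.3
gripper_force: 59.6
```

Request:
{"api": "move_arm", "payload": {"targets": "-1 0.8 1.7 0 0 0 0;-1 1.67 3.47 0 0 0 0;-1 1.67 3.47 0 0 0 0;-1 1.67 3.47 0 0 0 0;-1 1.67 3.47 0 0 0 0"}}

```text
clock: 9.0
eef_pos: [551.2, 40.7, 136.6]
tool_rot: [3.141, 0.001, 2.975]
force: [-0.0, 0.5, -1.0]
width: 30.9
gripper_force: 59.6
```

Request:
{"api": "move_arm", "payload": {"targets": "-1 1.67 3.47 0 0 0 0;-1 1.67 3.47 0 0 0 0;-1 1.67 3.47 0 0 0 0;-1 1.67 3.47 0 0 0 0;-1 1.67 3.47 0 0 0 0"}}

```text
clock: 9.42
eef_pos: [497.4, 226.0, 136.6]
tool_rot: [3.141, 0.001, 2.975]
force: [0.2, 0.2, -1.1]
width: 30.8
gripper_force: 59.6
```

Request:
{"api": "move_arm", "payload": {"targets": "-1 1.67 3.47 0 0 0 0;-1 1.67 3.47 0 0 0 0;-1 1.2 2.5 0 0 0 0;-1 0.6 1.1 0 0 0 0;-1 0 0 0 0 0 0"}}

```text
clock: 9.83
eef_pos: [462.9, 341.1, 136.2]
tool_rot: [3.139, -0.0, 2.982]
force: [-0.2, -0.0, -1.6]
width: 30.9
gripper_force: 59.6
```

Request:
{"api": "move_arm", "payload": {"targets": "-1 0 0 0 0 0 0;-1 0 0 0 0 0 0"}}

```text
clock: 10.0
eef_pos: [465.8, 334.3, 135.6]
tool_rot: [-3.14, 0.001, 2.973]
force: [0.0, -0.1, -0.4]
width: 31.3
gripper_force: 59.6
```

Run:
```python
from h import *
go(467,336,10)
im=cams.get_image("wrist"); c=im["color"]; save(im,"w3.png"); print(proj(im,[[467,336,10]]), read_state()["width"])
```

```text
tool shift cm [-0.08  0.21 12.56] dist 125.6 eef [465.8 334.3 135.6] rpy [-179.9    0.   170.3]
[[323.43610831 191.44842669]] 30.724003237598623
```

View pics/w3.png

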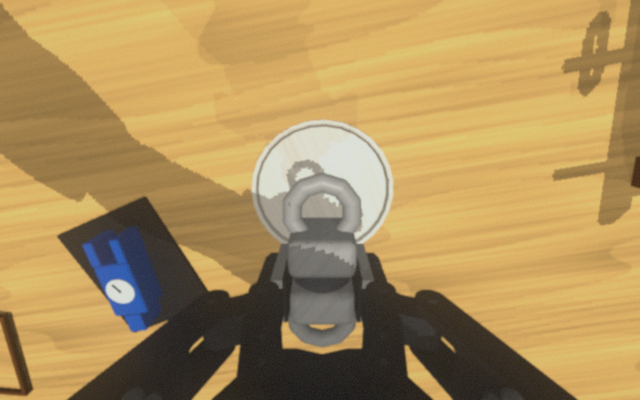

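The swivel is held straight over the dish, which spans columns 252–393 centred near 322, as expected. Lowering.

Request:
{"api": "move_arm", "payload": {"targets": "-1 -0.1 0.2 4 0 0 0;-1 0 0 4 0 0 0;-1 0 0 2.5 0 0 0;-1 0 0 1.2 0 0 0;-1 0 0 0.5 0 0 0"}}

```text
clock: 10.47
eef_pos: [465.9, 336.1, 11.4]
tool_rot: [-3.138, -0.002, 2.973]
force: [0.6, 0.1, 0.0]
width: 31.0
gripper_force: 59.6
```

Request:
{"api": "move_arm", "payload": {"targets": "-1 0 0 0 0 0 0;-1 0 0 0.2 0 0 0;-1 0 0 0.2 0 0 0;-1 0 0 0 0 0 0;-1 0 0 0 0 0 0"}}

```text
clock: 10.88
eef_pos: [466.7, 339.0, 10.3]
tool_rot: [3.14, 0.001, 2.976]
force: [0.4, 0.1, -0.7]
width: 30.8
gripper_force: 59.6
```

Request:
{"api": "move_arm", "payload": {"targets": "-1 0 -0.2 0.2 0 0 0;-1 0 0 0.1 0 0 0;-1 0 0 0 0 0 0;-1 0 0 0 0 0 0;-1 0 0 0 0 0 0"}}

```text
clock: 11.3
eef_pos: [466.2, 336.8, 7.5]
tool_rot: [3.141, 0.001, 2.976]
force: [-1.5, -1.6, 7.4]
width: 31.2
gripper_force: 60.7
```

Request:
{"api": "move_arm", "payload": {"targets": "1 0 0 0 0 0 0;1 0 0 0 0 0 0;1 0 0 0 0 0 0;1 0 0 0 0 0 0;1 0 0 -1 0 0 0"}}

```text
clock: 11.72
eef_pos: [464.7, 335.8, 15.0]
tool_rot: [-3.139, -0.002, 2.976]
force: [-1.5, -0.5, 0.4]
width: 85.2
gripper_force: 0.0
```

Request:
{"api": "move_arm", "payload": {"targets": "1 0 0 -3 0 0 0;1 0 0 -4 0 0 0;1 0 0 -4 0 0 6.2;1 0 0 -4 0 0 6.2;1 0 0 -3 0 0 0"}}

```text
clock: 12.13
eef_pos: [466.4, 337.1, 200.4]
tool_rot: [3.138, 0.002, 2.754]
force: [0.1, -0.2, 0.3]
width: 85.2
gripper_force: 0.0
```

Request:
{"api": "move_arm", "payload": {"targets": "1 -1.18 -3.68 0 0 0 0;1 -1.18 -3.68 0 0 0 0;1 -1.18 -3.68 0 0 0 0;1 -1.18 -3.68 0 0 0 0;1 -1.18 -3.68 0 0 0 0"}}

```text
clock: 12.55
eef_pos: [451.3, 142.3, 197.1]
tool_rot: [3.141, 0.001, 2.76]
force: [0.5, -0.0, 0.2]
width: 85.6
gripper_force: 0.0
```

Request:
{"api": "move_arm", "payload": {"targets": "1 -1.18 -3.68 0 0 0 0;1 -1.18 -3.68 0 0 0 0;1 -1.18 -3.68 0 0 0 0;1 -1.18 -3.68 0 0 0 0;1 -1.18 -3.68 0 0 0 0"}}

```text
clock: 12.97
eef_pos: [437.5, -50.5, 197.0]
tool_rot: [3.141, 0.001, 2.759]
force: [0.9, -0.6, 0.1]
width: 85.0
gripper_force: 0.0
```

Request:
{"api": "move_arm", "payload": {"targets": "1 -1.18 -3.68 0 0 0 0;1 -1.18 -3.68 0 0 0 0;1 -1.18 -3.68 0 0 0 0;1 -1.18 -3.68 0 0 0 0;1 -1.18 -3.68 0 0 0 0"}}

```text
clock: 13.38
eef_pos: [423.4, -243.4, 197.0]
tool_rot: [3.141, 0.001, 2.759]
force: [0.9, 0.3, 0.5]
width: 85.0
gripper_force: 0.0
```

Request:
{"api": "move_arm", "payload": {"targets": "1 -1.18 -3.68 0 0 0 0;1 -1.18 -3.68 0 0 0 0;1 0 0 0 0 0 0;1 0 0 0 0 0 0;1 0 0 0 0 0 0"}}

```text
clock: 13.8
eef_pos: [418.2, -318.0, 196.5]
tool_rot: [3.141, -0.001, 2.759]
force: [0.7, 0.2, -0.3]
width: 85.4
gripper_force: 0.0
```

Run:
```python
from h import *
go(418.6,-318.4,60,158)
im=cams.get_image("wrist"); save(im,"w4.png"); c=im["color"]; hsv=cv2.cvtColor(c,cv2.COLOR_RGB2HSV)
print(proj(im,[[418.6,-318.4,40],[422.5,-319,10]]))
br=cv2.inRange(hsv,(5,150,60),(20,255,190)); cs=big(br,(250,130,400,260)); print(rect(ray(im,cs,40)),cs.min(0),cs.max(0))
```

```text
tool shift cm [-0.06 -0.04 13.65] dist 136.5 eef [ 418.2 -318.   196.5] rpy [180.   -0.  158.1]
turn tool z deg 0.1
 shift after turn [-0.06 -0.02 13.65]
[[320.91567084 182.92628415]
 [321.74473795 179.26599456]]
(array([ 416.5, -322.6], dtype=float32), array([68.3, 44.6], dtype=float32), -23.5) [296 151] [338 212]
```

View pics/w4.png

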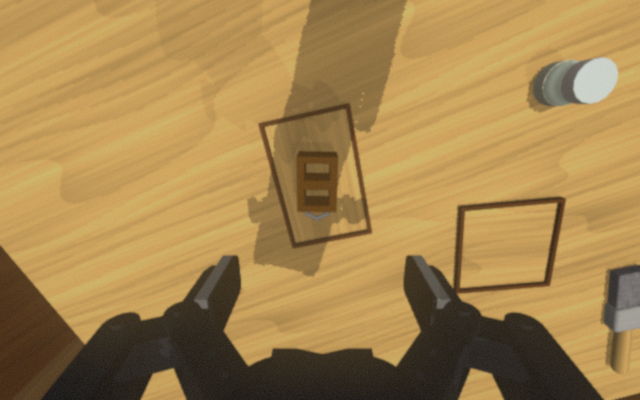

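The wrist view shows the belay device straight in the image (columns 297–337, rows 152–212, bail below). The long tray's corners are (260,124), (350,104), (371,232) and (295,246). I'll shift 3.5 mm sideways, descend and grip.

Run:
```python
from h import *
im=cams.get_image("wrist")
for q in [[(260,124),(350,104),(371,232),(295,246)],[(459,207),(564,198),(549,286),(455,291)]]:
    P=ray(im,q,10); print(rect(P),P.mean(0))
```

```text
(array([ 423.6, -322.1], dtype=float32), array([156.2, 101.6], dtype=float32), -10.3) [ 423.97424834 -321.32158553   10.        ]
(array([ 596.4, -132.2], dtype=float32), array([128. , 125.8], dtype=float32), -15.6) [ 595.49460631 -131.92457188   10.        ]
```

Request:
{"api": "move_arm", "payload": {"targets": "1 -0.1 -0.35 4 0 0 0.8;1 0 0 4 0 0 0;1 0 0 4 0 0 0;1 0 0 4 0 0 0;1 0 0 2 0 0 0"}}

```text
clock: 14.32
eef_pos: [417.0, -319.0, 12.8]
tool_rot: [3.14, -0.005, 2.748]
force: [-0.3, 0.2, 0.3]
width: 85.5
gripper_force: 0.0
```

Request:
{"api": "move_arm", "payload": {"targets": "1 0 0 1.2 0 0 0;-1 0 0 0 0 0 0;-1 0 0 0 0 0 0;-1 0 0 0 0 0 0;-1 0 0 0 0 0 0"}}

```text
clock: 14.73
eef_pos: [419.4, -323.1, 6.4]
tool_rot: [-3.141, 0.004, 2.745]
force: [-0.3, 0.4, -1.5]
width: 43.3
gripper_force: 61.0
```

Request:
{"api": "move_arm", "payload": {"targets": "-1 0 0 0 0 0 0;-1 0 0 0 0 0 0;-1 0 0 0 0 0 0;-1 0 0 0 0 0 0;-1 0 0 0 0 0 0"}}

```text
clock: 15.15
eef_pos: [419.4, -323.1, 6.3]
tool_rot: [-3.141, 0.004, 2.745]
force: [0.1, 0.6, 7.4]
width: 43.6
gripper_force: 61.9
```

Request:
{"api": "move_arm", "payload": {"targets": "-1 0 0 -1 0 0 0;-1 0 0 -2 0 0 0;-1 0 0 -3 0 0 -6.4;-1 0 0 -3 0 0 0;-1 -0.83 1.67 -1 0 0 0"}}

```text
clock: 15.57
eef_pos: [429.4, -313.1, 109.0]
tool_rot: [-3.137, 0.005, 2.851]
force: [-0.1, -0.2, -1.6]
width: 43.1
gripper_force: 61.1
```

Request:
{"api": "move_arm", "payload": {"targets": "-1 -1.66 3.35 0 0 0 0;-1 -1.66 3.35 0 0 0 0;-1 -1.66 3.35 0 0 0 0;-1 -1.66 3.35 0 0 0 0;-1 -1.66 3.35 0 0 0 0"}}

```text
clock: 15.98
eef_pos: [558.4, -169.7, 105.7]
tool_rot: [3.141, 0.001, 2.857]
force: [-0.1, -0.3, -1.3]
width: 43.3
gripper_force: 61.1
```

Request:
{"api": "move_arm", "payload": {"targets": "-1 -1.66 3.35 0 0 0 0;-1 -0.83 1.67 0 0 0 0;-1 0 0 0 0 0 0;-1 0 0 0 0 0 0;-1 0 0 0 0 0 0"}}

```text
clock: 16.4
eef_pos: [594.5, -131.1, 104.9]
tool_rot: [-3.14, -0.0, 2.856]
force: [0.2, -0.6, -1.4]
width: 43.1
gripper_force: 61.1
```

Run:
```python
from h import *
go(597,-131,10,163.7)
im=cams.get_image("wrist"); save(im,"w5.png"); print(proj(im,[[596,-130.5,10]]))
```

```text
tool shift cm [-0.25  0.09  9.49] dist 94.9 eef [ 594.5 -131.1  104.9] rpy [-179.9   -0.   163.6]
turn tool z deg -0.1
 shift after turn [-0.24  0.08  9.49]
[[322.42125905 202.54652834]]
```

View pics/w5.png

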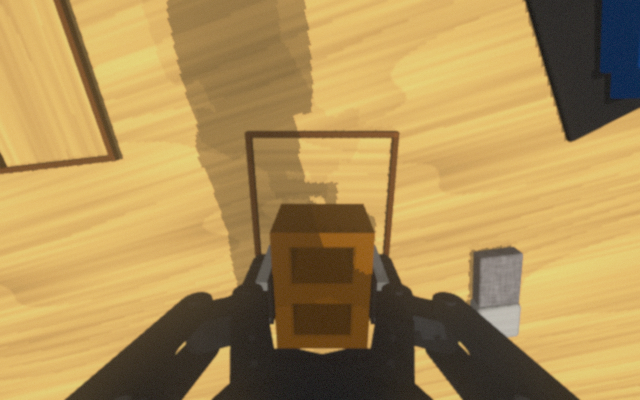

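The tray's rim is square to the piece and centred at column 322, with the piece at column 323. Lowering.

Request:
{"api": "move_arm", "payload": {"targets": "-1 -0.2 0.1 4 0 0 0;-1 0 0 3 0 0 0;-1 0 0 1.5 0 0 0;-1 0 0 0.6 0 0 0;-1 0 0 0.2 0 0 0"}}

```text
clock: 16.87
eef_pos: [596.1, -131.0, 10.4]
tool_rot: [-3.141, -0.002, 2.855]
force: [0.2, -0.3, 0.6]
width: 43.3
gripper_force: 61.1
```

Request:
{"api": "move_arm", "payload": {"targets": "-1 0 0 0 0 0 0;-1 0 0 0 0 0 0;-1 0 0 0 0 0 0"}}

```text
clock: 17.12
eef_pos: [598.6, -130.1, 12.8]
tool_rot: [3.141, 0.003, 2.856]
force: [0.4, 0.3, -0.6]
width: 43.2
gripper_force: 61.1
```

Request:
{"api": "move_arm", "payload": {"targets": "-1 0 -0.1 0.3 0 0 0;-1 0 0 0.2 0 0 0;-1 0 0 0.1 0 0 0;-1 0 0 0 0 0 0;-1 0 0 0 0 0 0"}}

```text
clock: 17.53
eef_pos: [597.6, -130.8, 6.3]
tool_rot: [-3.141, 0.001, 2.857]
force: [-2.1, -0.4, 5.4]
width: 43.0
gripper_force: 62.0
```

Request:
{"api": "move_arm", "payload": {"targets": "-1 0 0 0.1 0 0 0;-1 0 0 0 0 0 0"}}

```text
clock: 17.7
eef_pos: [597.6, -130.8, 6.3]
tool_rot: [-3.142, 0.001, 2.857]
force: [-3.5, 0.8, 14.2]
width: 43.3
gripper_force: 62.9
```

Request:
{"api": "move_arm", "payload": {"targets": "1 0 0 0 0 0 0;1 0 0 0 0 0 0;1 0 0 0 0 0 0;1 0 0 0 0 0 0;1 0 0 -1 0 0 0"}}

```text
clock: 18.12
eef_pos: [595.8, -130.1, 12.7]
tool_rot: [-3.141, -0.004, 2.857]
force: [-0.6, 0.8, -0.4]
width: 85.4
gripper_force: 0.0
```

Request:
{"api": "move_arm", "payload": {"targets": "1 0 0 -3 0 0 0;1 0 0 -4 0 0 -5;1 0 0 -3 0 0 -5;1 0 0 0 0 0 -5.2;1 0 0 0 0 0 0"}}

```text
clock: 18.53
eef_pos: [598.9, -131.0, 117.2]
tool_rot: [-3.141, 0.005, 3.124]
force: [-0.5, 0.4, -1.3]
width: 85.6
gripper_force: 0.0
```

Request:
{"api": "move_arm", "payload": {"targets": "1 1.13 3.58 0 0 0 0;1 1.13 3.58 0 0 0 0;1 1.13 3.58 0 0 0 0;1 1.13 3.58 0 0 0 0;1 1.13 3.58 0 0 0 0"}}

```text
clock: 18.95
eef_pos: [542.6, 50.9, 113.5]
tool_rot: [-3.141, -0.002, 3.119]
force: [1.5, 0.9, 0.3]
width: 85.3
gripper_force: 0.0
```

Request:
{"api": "move_arm", "payload": {"targets": "1 1.13 3.58 0 0 0 0;1 1.13 3.58 0 0 0 0;1 0 0 0 0 0 0;1 0 0 0 0 0 0;1 0 0 0 0 0 0"}}

```text
clock: 19.37
eef_pos: [522.7, 121.0, 113.7]
tool_rot: [-3.14, -0.001, 3.121]
force: [-0.3, -0.2, 0.5]
width: 85.5
gripper_force: 0.0
```

Run:
```python
from h import *
go(523,121,8,178.9)
im=cams.get_image("wrist"); save(im,"w6.png"); print(proj(im,[[523,121,38]]))
```

```text
tool shift cm [-5.000e-02  1.000e-02  1.057e+01] dist 105.7 eef [522.7 121.  113.7] rpy [-1.799e+02 -1.000e-01  1.788e+02]
turn tool z deg -0.1
 shift after turn [-0.03  0.   10.57]
[[321.38597635 209.17950628]]
```

View pics/w6.png

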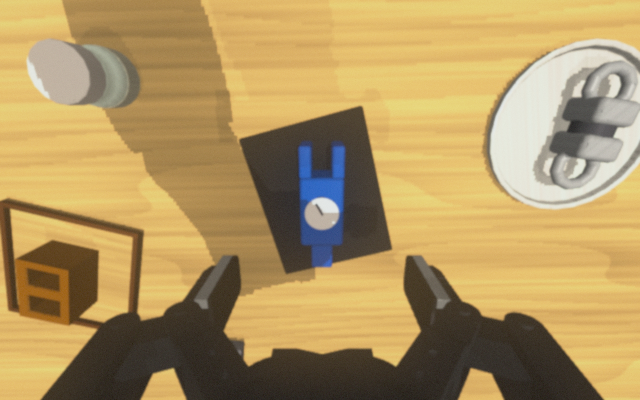

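The gauge sits straight under the gripper with its dial at (322,213), about 3 mm further out than predicted. The swivel in the dish and the belay device in the square tray both look right. Descending with a small shift.

Request:
{"api": "move_arm", "payload": {"targets": "1 -0.3 0 4 0 0 0;1 0 0 4 0 0 0;1 0 0 2 0 0 0;1 0 0 0.7 0 0 0;-1 0 0 0 0 0 0"}}

```text
clock: 19.83
eef_pos: [525.1, 119.3, 5.5]
tool_rot: [-3.14, -0.004, 3.119]
force: [-0.2, -0.3, -0.3]
width: 75.6
gripper_force: 0.0
```

Request:
{"api": "move_arm", "payload": {"targets": "-1 0 0 0 0 0 0;-1 0 0 0 0 0 0;-1 0 0 0 0 0 0;-1 0 0 0 0 0 0;-1 0 0 0 0 0 0"}}

```text
clock: 20.25
eef_pos: [527.5, 121.6, 9.1]
tool_rot: [3.141, 0.003, 3.122]
force: [-0.2, 0.0, 6.5]
width: 35.3
gripper_force: 61.1
```

Request:
{"api": "move_arm", "payload": {"targets": "-1 0 0 0 0 0 0;-1 0 0 0 0 0 0;-1 0 0 0 0 0 0"}}

```text
clock: 20.5
eef_pos: [527.5, 121.7, 9.1]
tool_rot: [3.141, 0.003, 3.122]
force: [-1.2, -0.3, 5.9]
width: 35.1
gripper_force: 61.1
```

Request:
{"api": "move_arm", "payload": {"targets": "-1 0 0 -1 0 0 0;-1 0 0 -2 0 0 0;-1 0 0 -4 0 0 4.5;-1 0 0 -4 0 0 4.4;-1 0.1 -1.9 -1 0 0 0"}}

```text
clock: 20.92
eef_pos: [525.9, 108.0, 133.6]
tool_rot: [3.134, 0.01, 2.969]
force: [1.0, -0.1, -1.7]
width: 35.3
gripper_force: 60.2
```

Request:
{"api": "move_arm", "payload": {"targets": "-1 0.21 -3.78 0 0 0 0;-1 0.21 -3.78 0 0 0 0;-1 0.21 -3.78 0 0 0 0;-1 0.21 -3.78 0 0 0 0;-1 0.21 -3.78 0 0 0 0"}}

```text
clock: 21.33
eef_pos: [478.1, -82.7, 128.5]
tool_rot: [3.141, 0.001, 2.967]
force: [0.6, 0.2, -0.9]
width: 35.1
gripper_force: 60.2
```

Request:
{"api": "move_arm", "payload": {"targets": "-1 0.21 -3.78 0 0 0 0;-1 0.21 -3.78 0 0 0 0;-1 0.21 -3.78 0 0 0 0;-1 0.21 -3.78 0 0 0 0;-1 0.21 -3.78 0 0 0 0"}}

```text
clock: 21.75
eef_pos: [434.7, -267.3, 128.4]
tool_rot: [-3.141, 0.001, 2.967]
force: [0.8, 0.2, -0.8]
width: 34.7
gripper_force: 60.2
```

Request:
{"api": "move_arm", "payload": {"targets": "-1 0.21 -3.78 0 0 0 0;-1 0.1 -1.9 0 0 0 0;-1 0 0 0 0 0 0;-1 0 0 0 0 0 0;-1 0 0 0 0 0 0"}}

```text
clock: 22.17
eef_pos: [422.7, -319.8, 127.8]
tool_rot: [3.141, 0.0, 2.968]
force: [-0.6, -0.1, -0.6]
width: 35.1
gripper_force: 60.2
```

Run:
```python
from h import *
go(423.8,-320.5,8,170)
im=cams.get_image("wrist"); save(im,"w7.png"); print(proj(im,[[423.3,-320.5,10]]),read_state()["width"])
```

```text
tool shift cm [-0.11 -0.06 11.98] dist 119.8 eef [ 422.7 -319.8  127.8] rpy [179.9   0.  170. ]
turn tool z deg 0.0
 shift after turn [-0.12 -0.05 11.98]
[[320.5903581  193.71109075]] 35.19175918587162
```

View pics/w7.png

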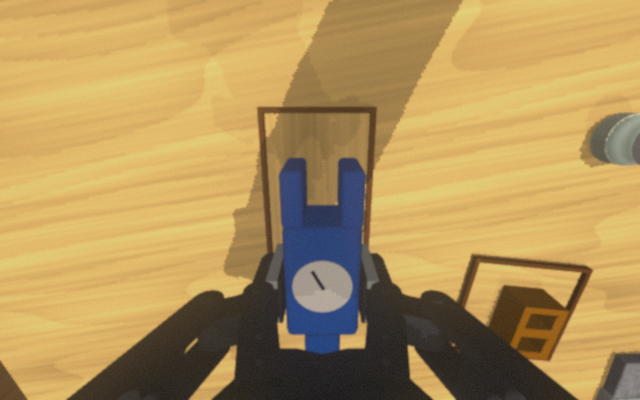

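The gauge is parallel to the long tray, whose rim is centred at column 318 against the gauge's 322. I'll shift about 1–2 mm left and lower.

Request:
{"api": "move_arm", "payload": {"targets": "-1 -0.1 -0.1 4 0 0 0;-1 0 0 4 0 0 0;-1 0 0 2 0 0 0;-1 0 0 1.2 0 0 0;-1 0 0 0.4 0 0 0"}}

```text
clock: 22.63
eef_pos: [423.0, -320.1, 9.7]
tool_rot: [3.14, -0.003, 2.969]
force: [0.5, -1.0, -0.5]
width: 35.2
gripper_force: 60.1
```

Request:
{"api": "move_arm", "payload": {"targets": "-1 0 0 0 0 0 0;-1 0 0 0.2 0 0 0;-1 0 0 0 0 0 0;-1 0 0 0 0 0 0"}}

```text
clock: 22.97
eef_pos: [424.1, -322.6, 10.5]
tool_rot: [-3.141, 0.002, 2.967]
force: [-0.1, 0.2, -1.5]
width: 35.4
gripper_force: 60.1
```

Request:
{"api": "move_arm", "payload": {"targets": "-1 0 0.05 0.2 0 0 0;-1 0 0 0.2 0 0 0;-1 0 0 0 0 0 0;-1 0 0 0 0 0 0"}}

```text
clock: 23.3
eef_pos: [424.0, -322.1, 7.1]
tool_rot: [-3.141, 0.002, 2.967]
force: [-2.7, 1.9, 13.2]
width: 35.4
gripper_force: 61.9
```

Seated. I'll release and retreat up and out of the cameras' view.

Request:
{"api": "move_arm", "payload": {"targets": "1 0 0 0 0 0 0;1 0 0 0 0 0 0;1 0 0 0 0 0 0;1 0 0 0 0 0 0;1 0 0 -1 0 0 0"}}

```text
clock: 23.72
eef_pos: [422.3, -320.9, 14.1]
tool_rot: [3.14, -0.003, 2.967]
force: [0.5, 0.1, 0.7]
width: 85.6
gripper_force: 0.0
```

Request:
{"api": "move_arm", "payload": {"targets": "1 0 0 -3 0 0 0;1 0 0 -4 0 0 0;1 0 0 -4 0 0 0;1 0 0 -4 0 0 0;1 0 0 -4 0 0 0"}}

```text
clock: 24.13
eef_pos: [422.8, -321.3, 207.8]
tool_rot: [3.142, -0.0, 2.967]
force: [1.6, -0.7, 0.1]
width: 85.3
gripper_force: 0.0
```

Request:
{"api": "move_arm", "payload": {"targets": "1 0 3.8 0 0 0 0;1 0 3.8 0 0 0 0;1 0 3.8 0 0 0 0;1 0 3.8 0 0 0 0;1 0 3.8 0 0 0 0"}}

```text
clock: 24.55
eef_pos: [456.2, -132.9, 206.1]
tool_rot: [3.142, 0.001, 2.966]
force: [0.4, 0.0, -0.3]
width: 85.5
gripper_force: 0.0
```

Request:
{"api": "move_arm", "payload": {"targets": "1 0 3 0 0 0 0;1 0 0 0 0 0 0;1 0 0 0 0 0 0"}}

```text
clock: 24.8
eef_pos: [461.8, -103.1, 205.8]
tool_rot: [3.141, 0.0, 2.971]
force: [0.0, -1.2, -0.7]
width: 85.6
gripper_force: 0.0
```

Run:
```python
from h import *
im=cams.get_image("wrist"); save(im,"w8.png"); im=cams.get_image("top"); c=im["color"]; hsv=cv2.cvtColor(c,cv2.COLOR_RGB2HSV)
cv2.imwrite("pics/t8.png",cv2.resize(c[140:330,140:490],None,fx=2.2,fy=2.2,interpolation=cv2.INTER_CUBIC)[:,:,::-1])
print("gauge",rect(ray(im,big(cv2.inRange(hsv,(105,120,40),(130,255,255))),36)))
```

```text
gauge (array([ 452.3, -323.9], dtype=float32), array([36.1, 30. ], dtype=float32), -10.3)
```

View pics/t8.png

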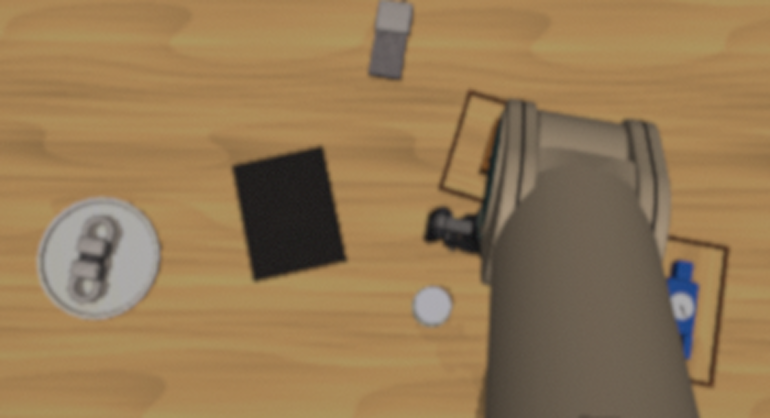

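View pics/w8.png

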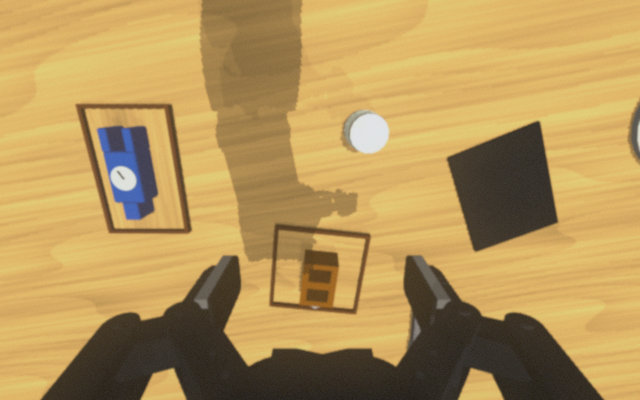

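The swivel is centred in the dish, the pad is empty, and the jar and brush are untouched. The belay device and gauge are in their trays but partly hidden, so I'll move aside for a clear check.

Request:
{"api": "move_arm", "payload": {"targets": "1 0 3.8 0 0 0 0;1 0 3.8 0 0 0 0;1 0 3.8 0 0 0 0;1 0 3.8 0 0 0 0;1 0 3.8 0 0 0 0"}}

```text
clock: 25.32
eef_pos: [495.1, 81.4, 205.5]
tool_rot: [-3.141, 0.0, 2.963]
force: [0.6, -0.7, 0.3]
width: 85.3
gripper_force: 0.0
```

Request:
{"api": "move_arm", "payload": {"targets": "1 0 3.8 0 0 0 0;1 0 3.8 0 0 0 0;1 0 0 0 0 0 0;1 0 0 0 0 0 0;1 0 0 0 0 0 0"}}

```text
clock: 25.73
eef_pos: [508.1, 154.6, 205.1]
tool_rot: [-3.14, -0.0, 2.964]
force: [-0.4, -0.6, -0.3]
width: 85.4
gripper_force: 0.0
```

Run:
```python
from h import *
im=cams.get_image("top"); c=im["color"]; hsv=cv2.cvtColor(c,cv2.COLOR_RGB2HSV); g=cv2.cvtColor(c,cv2.COLOR_RGB2GRAY)
bh=cv2.morphologyEx(g,cv2.MORPH_BLACKHAT,np.ones((7,7)))>25
print("sq",rect(ray(im,big(bh,(335,177,405,245)),10)),"lo",rect(ray(im,big(bh,(417,241,478,320)),10)))
print("gauge",rect(ray(im,big(cv2.inRange(hsv,(105,120,40),(130,255,255))),36)))
br=cv2.inRange(hsv,(5,140,60),(22,255,190)); print("belay",rect(ray(im,big(br,(348,188,392,234)),40)))
o=np.hstack([cv2.resize(c[b:b+75,a:a+70],None,fx=5,fy=5,interpolation=cv2.INTER_CUBIC) for a,b in((335,173),(412,243))]); cv2.imwrite("pics/f.png",o[:,:,::-1])
```

```text
sq (array([ 596. , -129.4], dtype=float32), array([130.7, 127.6], dtype=float32), -16.3) lo (array([ 423. , -320.5], dtype=float32), array([162.3, 107.7], dtype=float32), -9.8)
gauge (array([ 421.1, -316.1], dtype=float32), array([100.2,  36.3], dtype=float32), -10.1)
belay (array([ 594.5, -127. ], dtype=float32), array([67.4, 45.3], dtype=float32), -16.1)
```

View pics/f.png

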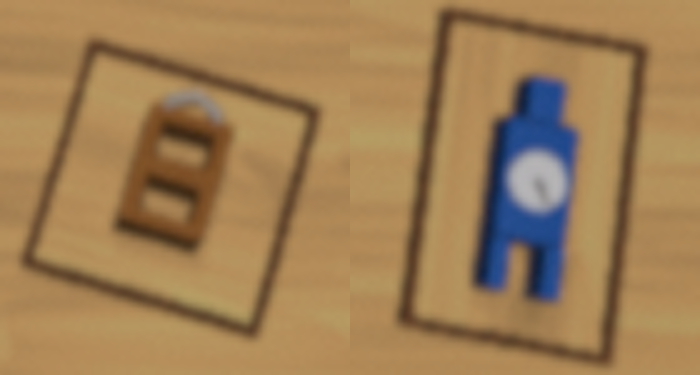

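Both pieces lie flat, square and within about 3 mm of centre. Handing in.

```bash
python3 -c "
from cell import order; print(order.finish_job())"
```

```text
the job is handed in; nothing more can be done
None
```

The job is handed in at about 26 s: the swivel is in the round dish, the belay device in the square tray and the gauge lengthwise in the long tray. All three lie flat and, by camera, within about 4 mm of centre; the pad is empty, and I left the jar and brush alone.

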